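# Pin a fence stop with a quarter-turn thumbscrew

## Task

Fix the red length stop to its rail: take the thumbscrew (the one with the flat black thumb piece) out of the wooden block, put it through the stop's keyhole and, with the screw pressing only lightly, slide the stop to the left along the rail until the hidden keyhole of the brass strip inside the rail comes under it and the screw goes down through both, its collar flat on the stop. Then turn it clockwise a quarter turn to its stop, so that it is tight and its thumb piece lies along the rail, and let go. Never force the screw, down or round, and leave the other screw and the things lying round the rail where they are.

Things in the scene. Friction and masses are not known exactly. Their poses are not given: they have to be found in the camera images.
- fence_rail: Aluminium slotted rail, 200 mm long, 50 wide, 40 high, fixed to the table by a dark foot at each end (252 mm over the feet). Origin: centre of its underside. z up; y runs along the rail to the robot's left (yaw within 0.25 rad); x across it, away from the robot. A slot 14 mm wide runs along its top.
- rail_slot (a point): Middle of the rail's slot, level with the rail's top (fixed to the rail). A brass strip is clamped inside under the slot, its top 6 mm below this point, and the stop hides it. It has one keyhole, of the same shape and direction as the stop's. This cannot be seen or read: at the start it lies 3 to 17 mm further to +y of the rail than the stop's keyhole.
- stop: Red stop: flat foot 104 mm long (y), 55 wide, 6 thick on top of the rail, with an apron over the rail's front that carries a steel stop finger. Nothing stands above the foot. It slides along the rail, up to 35 mm either way from the rail's middle, against about 1.5 N; it cannot lift or turn. Origin 46 mm straight below stop_hole; axes as the rail's.
- stop_hole (a point): Centre of the keyhole in the stop's foot, at the foot's top face, 46 mm above the table; z up, axes as the rail's. Keyhole: a round hole of 12 mm with a slot 6.4 mm wide and 21.4 mm long through its centre, along y of the rail.
- thumbscrew_grip (a point): Where to grip the thumbscrew: on its axis, 26 mm above the underside of its collar, in its thumb piece, a flat upright black plate 34 mm wide (along x of this point), 11 mm thick (along y: close the fingers along y), from 6 to 40 mm above the collar's underside. z is the screw's axis, up.
- thumbscrew: The thumbscrew, 40 to 85 g. Origin: centre of the underside of its steel collar (26 mm across, 5 thick); axes as thumbscrew_grip. Shank 10 mm across; its tapered end (7 mm) lies 28 mm below the origin. A cross pin 4 mm thick, 19 mm tip to tip, sticks out along y, 21 mm below the origin. It enters a keyhole only lying along it: y of the screw along y of the rail, either way round, to about 0.1 rad.
- thumbscrew_seat (a point): Centre of the underside of the collar. With the screw's end on the strip this is 16 mm above stop_hole and the pin is in the stop's slot: moved sideways, it takes the stop along. Within 2 mm of the strip's keyhole a push sinks it until the collar is on the stop. Clockwise it then turns free for 45 to 65 degrees, tightens on ramps and meets a stop at 90 (thumb piece along the rail). It stays as left.
- screw_block: Fixed wooden block 120 x 50 x 42 mm with two 21 mm holes through it, 33 mm either side of its middle along its long axis x. Origin: centre of its underside. The thumbscrew hangs by its collar in one hole (thumb piece within 0.12 rad of the block's x), the other screw in the other; which is which changes.
- knob_screw_mid (a point): Middle of the round fluted black head (31 mm across) of the other screw, a bystander in the block's second hole; 14 mm above the block's top.
- caliper_mid (a point): Caliper, 215 mm long, 14 mm high, lying in front of the rail: a bystander. The point is near its middle.
- screwdriver_mid (a point): Screwdriver with a red handle, 191 mm long, lying behind the rail: a bystander. The point is near its middle.
- blue_marker_mid (a point): Blue marker pen, 124 mm long, lying behind the rail: a bystander. The point is near its middle.
Not all that is in view belongs to the job. What is shaped like the thumbscrew but blue is not meant.

How it is judged:
On the way:
1. the thumbscrew is down through the stop and the strip, its collar within 2.5 mm of the stop (horizontal distance between thumbscrew_seat and stop_hole below 0.0025 m and z of thumbscrew_seat in the frame of stop_hole below 0.0025 m), for 0.1 s.
At the end, for the whole second after the job is handed in: The thumbscrew stands upright in the stop's keyhole (within 2.5 mm), its collar flat on the stop (within 1 mm), its thumb piece along the rail (within 0.25 rad: turned home), tight (it presses on the stop with more than 4 N by itself), let go and at rest (horizontal distance between thumbscrew_seat and stop_hole below 0.0025 m and z of thumbscrew_seat in the frame of stop_hole below 0.001 m and angle between thumbscrew_seat's own z axis and vertical below 0.06 rad and angle between the x axis of thumbscrew_grip and the y axis of fence_rail, either way round below 0.25 rad and contact force between thumbscrew and stop above 4 N and linear speed of thumbscrew below 0.02 m/s); the robot touches nothing.
It fails at once if the thumbscrew forced: its contacts with the stop, strip and rail add up to more than 100 N (contact force between thumbscrew and fence_rail above 100 N).
It fails at once if a bystander moved more than 15 mm (distance of any of knob_screw_mid, caliper_mid, screwdriver_mid, blue_marker_mid from where it was at the start of the episode above 0.015 m).
It also fails if it takes over 58 s, if anything falls off the work surface, if the arm or the gripper's body presses on something with over 40 N, if the wrist force passes 120 N, or if a joint passes its speed limit or range.

## Robot

A 6-joint arm with a two-finger parallel gripper is mounted at the origin on a cart in front of the work surface, level with it; the furniture and walls round the work are solid. World frame = base frame: x ahead of the robot, y to its left, z up, the work surface at z = 0. Lengths are in m, angles in rad, forces in N, time in s.
With the tool pointing down it reaches from about 0.4 to 0.825 m from the base axis. Payload 7 kg.
Tool frame: the origin (TCP) lies between the finger pads; the fingertips stand 8 mm ahead of it and the grasp point (between the pads) lies 11 mm behind it (arm.finger_overhang is the distance from the TCP to the fingertips, in m); z points along the fingers, y is the line along which they close (so a half turn about z gives the same grasp; the last joint's range is limited). The gripper opens to 88 mm and grips with 3 to 60 N. Pads are 19 mm wide; open, the fingers measure 130 mm over their backs; the gripper's body (78 mm by 193 mm) begins 47 mm behind the grasp point.
Start: joints at [1.546, 0.359, 0.012, 0, -1.224, -0.288], TCP at [0.208, 0.642, 0.235] pointing down, gripper open.
Joint ranges: [-3.07, 3.07], [-1.43, 2.12], [-1.02, 1.25], [-3.03, 1.67], [-3.05, -0], [-3.03, 3.03]. Speed limits (rad/s): [2.39, 2.39, 3.01, 3.14, 3.14, 3.14].

## Interface

Orientations are given as [roll, pitch, yaw] about the fixed x, y, z axes, in that order (R = Rz(yaw) Ry(pitch) Rx(roll)).
In Python, from station import arm gives the robot as it stands.
- The arm moves only by the tool move_arm, never from a script. Its argument "rows" is text: rows parted by semicolons, each of 7 numbers parted by spaces: the turn, a rotation vector about the tool's x, y, z in degrees, then the shift along the tool's x, y, z in m, then the finger opening in m, from 0 to 0.0876. A call has 1 to 8 rows; each row shifts and turns the commanded pose from where the row before left it, along the tool's axes as they then stand; what a row does not reach is not made up. A row lasts 1/8 s, in which the tool goes at most 62.5 mm and 10.7 degrees, less where a joint would pass 70% of its speed; a pose out of reach is approached as far as the arm can. A call is refused whole if a number of a shift passes 0.0625 or a number of a turn 10.7, either way. A call with a gripper value outside its range is refused whole. The fingers move at their own pace and stop on an object; "squeeze" is the grip in N (left out, the last holds). Time passes only in rows, so rows that do not move let the fingers close. It gives the time, the measured TCP pose, the force, the opening and the grip force at its end, in the units of the state.
- arm.get_state(): the state, without advancing time (a new reading comes with each control period).
- arm.grab_frame(name): name is "side" or "top"; returns (picture, depth): 480x640x3 uint8, blue, green, red; 480x640 float32, m along the optical axis (not along the pixel's ray), 0 where there is no reading.
- arm.camera_model(name): a dict with "mtx" (3x3 intrinsics, pixels), "camera_from_world" (4x4, takes a point from world to camera coordinates). Camera axes: x right, y down, z forward; pixel columns grow to the right and rows downward; lengths in m; the calibration is good to about 2 mm. A picture is of the moment at which its call begins. camera_model takes no time and is no camera call.
- arm.job_done(): hands the job in; it is judged then, once.
The state is a dict: "t": time; "q": joint angles; "qd": joint speeds; "joint_efforts": joint torques, N m; "eef_pos": TCP position; "ee_rot": TCP orientation; "force": force on the tool from outside, world axes, zero at the start; "moment": the same for the moment, N m; "width": finger opening in m; "gripper_force": force on a finger pad.
Only numpy, scipy, OpenCV 4.12 (cv2) and the standard library are available. Lean on these libraries where they do the work, as an engineer would, in place of code of your own. Each camera call takes 0.05 s, during which the arm holds its last target. There are 200 camera calls.

## Working session

There is one attempt and no reset: what is moved stays moved. The work goes in short steps, Python scripts to look and compute and a tool call to move; the robot and the scene stay as the last step left them, time stands still between calls to the robot, and variables do not carry over. Pictures are saved under pics/ and viewed, at most 10 in all, crops included, and the job is handed in when it is done.

Besides the shell and the picture viewer there is one more tool, called after "Call:" as name(argument=value, ...) on one line, values as JSON. move_arm: Moves the arm, as the interface text tells. Its arguments: {"type":"object","properties":{"rows":{"type":"string"},"squeeze":{"type":"number"}},"required":["rows"]}

```bash
mkdir -p pics; cat > h.py <<'E'
import numpy as np, cv2
from station import arm
def grab(n):
    p,d=arm.grab_frame(n); m=arm.camera_model(n); return p,d,np.array(m["mtx"]),np.array(m["camera_from_world"])
def cloud(d,K,T):
    v,u=np.mgrid[0:480,0:640]; c=np.stack([(u-K[0,2])/K[0,0]*d,(v-K[1,2])/K[1,1]*d,d],-1)
    return (c-T[:3,3])@T[:3,:3]   # R^T (c-t)
def st():
    s=arm.get_state(); print({k:np.round(s[k],4).tolist() for k in("t","q","eef_pos","ee_rot","force","moment","width","gripper_force")})
E
python3 - <<'E'
from h import *
for n in("top","side"):
    p,d,K,T=grab(n); cv2.imwrite(f"pics/{n}0.png",p); np.savez(f"{n}0.npz",p=p,d=d,K=K,T=T); print(n,K.round(1).tolist(),(-T[:3,:3].T@T[:3,3]).round(3), T[:3,:3].round(2).tolist())
st()
E
```

```text
top [[583.1, 0.0, 326.8], [0.0, 583.1, 240.6], [0.0, 0.0, 1.0]] [ 0.44  -0.255  0.997] [[-0.0, -1.0, -0.01], [-0.99, 0.01, -0.1], [0.1, 0.01, -0.99]]
side [[541.7, 0.0, 319.8], [0.0, 541.7, 238.2], [0.0, 0.0, 1.0]] [0.225 0.389 0.71 ] [[-0.88, -0.48, 0.01], [-0.33, 0.58, -0.75], [0.35, -0.66, -0.66]]
{'t': 0.1, 'q': [1.5461, 0.3593, 0.0111, -0.0003, -1.2241, -0.2881], 'eef_pos': [0.2076, 0.6418, 0.2337], 'ee_rot': [3.1402, -0.0001, -0.3129], 'force': [-0.3502, -0.6266, -0.1544], 'moment': [-0.0403, 0.0004, 0.0051], 'width': 0.0876, 'gripper_force': 0.0}
```

View pics/top0.png

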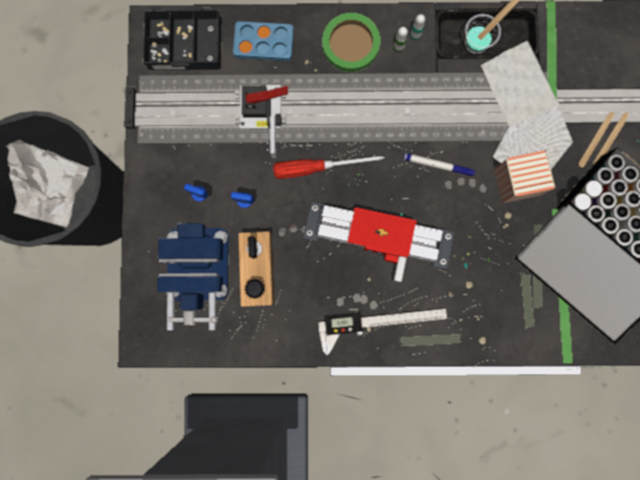

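View pics/side0.png

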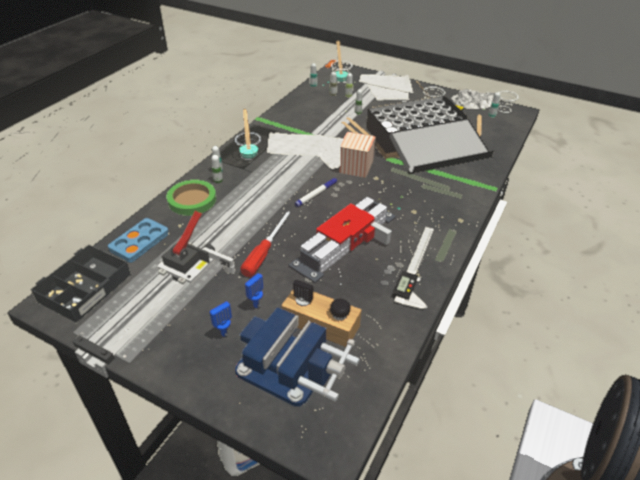

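The candidates for the thumbscrew are the black plate at top (252,246) / side (302,291), the round knob at top (255,288) / side (340,308), and two blue look-alikes at top (195,190) and (243,198). The black flat plate in the wooden block fits the description. I'll confirm it with an enlarged crop and measure.

```bash
python3 - <<'E'
from h import *
crops=[]
for n in("top","side"):
    z=np.load(f"{n}0.npz"); p,d,K,T=[z[k] for k in"pdKT"]; X=cloud(d,K,T)
    hsv=cv2.cvtColor(p,cv2.COLOR_BGR2HSV).astype(int); H,S,V=hsv[...,0],hsv[...,1],hsv[...,2]
    red=((H<8)|(H>172))&(S>150)&(V>90)
    box=np.zeros((480,640),bool)
    if n=="top": box[195:290,300:460]=1
    else: box[195:270,295:395]=1
    m=red&box; print(n,"red z",np.percentile(X[m][:,2],[5,25,50,75,95]).round(4))
    m2=m&(abs(X[...,2]-np.median(X[m][:,2]))<.006)
    r=cv2.minAreaRect((X[m2][:,:2]*1000).astype(np.float32)); print(" stop rect",r)
    q=X[m2][:,:2]; 
    # keyhole: nonred inside hull of m2
    hull=cv2.convexHull(np.argwhere(m2)[:,::-1].astype(np.int32)); mk=np.zeros((480,640),np.uint8); cv2.fillConvexPoly(mk,hull,1); mk=cv2.erode(mk,np.ones((9,9)))
    k=(mk>0)&~m; vu=np.argwhere(k); print(" hole px",len(vu),vu.mean(0)[::-1], "std",vu.std(0)[::-1])
    # ray to z=.046
    def ray(u,v,z):
        R=T[:3,:3];c=-R.T@T[:3,3];w=R.T@np.array([(u-K[0,2])/K[0,0],(v-K[1,2])/K[1,1],1]);return c+w*(z-c[2])/w[2]
    pts=np.array([ray(u,v,.046) for v,u in vu]); print(" hole xy",pts.mean(0).round(4))
    # block
    wb=np.zeros((480,640),bool)
    if n=="top": wb[220:315,232:280]=1
    else: wb[270:350,275:370]=1
    wood=wb&(H>8)&(H<25)&(S>70)&(abs(X[...,2]-.042)<.005)
    print(" block",wood.sum(),np.median(X[wood][:,2]).round(4),cv2.minAreaRect((X[wood][:,:2]*1000).astype(np.float32)))
    blk=wb&(X[...,2]>.051)&(X[...,2]<.12)&(V<90)&(S<120)
    nn,l,_,c=cv2.connectedComponentsWithStats(blk.astype(np.uint8))
    for i in range(1,nn):
        q=X[l==i]
        if len(q)>8:
            ev,V2=np.linalg.eigh(np.cov(q[:,:2].T)); t=q[:,2]>q[:,2].max()-.008
            print(" blk",len(q),c[i].round(1),q.mean(0).round(4),"lo",q.min(0).round(4),"hi",q.max(0).round(4),"top mean",q[t].mean(0).round(4),"top rect",cv2.minAreaRect((q[t][:,:2]*1000).astype(np.float32)))
    a,b=(215,165) if n=="top" else (265,265)
    crops.append(cv2.resize(p[b:b+150,a:a+100] if n=="top" else p[190:340,280:400],(400,600) if n=="top" else (400,500),interpolation=cv2.INTER_CUBIC))
crops[1]=cv2.copyMakeBorder(crops[1],0,100,0,0,cv2.BORDER_CONSTANT)
cv2.imwrite("pics/crop0.png",np.hstack(crops))
E
```

```text
top red z [0.0337 0.044  0.0453 0.0465 0.0482]
 stop rect ((551.36376953125, -336.3482666015625), (102.8333969116211, 63.827152252197266), 77.3853988647461)
 hole px 59 [381.62711864 231.96610169] std [2.89299742 1.69711721]
 hole xy [ 0.5513 -0.3375  0.046 ]
 block 1641 0.0413 ((493.0389404296875, -128.7281494140625), (119.8994140625, 50.485260009765625), 2.3895061016082764)
 blk 156 [252.1 246.6] [ 0.5254 -0.1294  0.078 ] lo [ 0.5092 -0.134   0.0546] hi [ 0.5424 -0.1231  0.0847] top mean [ 0.5257 -0.1285  0.0811] top rect ((525.9429321289062, -128.2687530517578), (32.18410873413086, 9.485240936279297), 6.24681282043457)
 blk 283 [254.4 287.9] [ 0.4605 -0.1317  0.0645] lo [ 0.446  -0.1452  0.0545] hi [ 0.4748 -0.1166  0.0725] top mean [ 0.4604 -0.1304  0.066 ] top rect ((461.0461730957031, -131.49832153320312), (25.871137619018555, 27.069358825683594), 87.36907958984375)
side red z [0.0171 0.0435 0.0451 0.0461 0.0474]
 stop rect ((553.7904663085938, -334.74847412109375), (106.22677612304688, 66.30526733398438), 76.73161315917969)
 hole px 17 [345.70588235 223.17647059] std [1.562980
[... 229 characters left out ...]
5108 -0.1322  0.0519] hi [ 0.544  -0.1176  0.084 ] top mean [ 0.5268 -0.1241  0.0802] top rect ((527.5208740234375, -124.68614959716797), (33.06302261352539, 13.039874076843262), 4.8924336433410645)
 blk 306 [339.7 308.1] [ 0.46   -0.1247  0.0627] lo [ 0.4464 -0.1462  0.0515] hi [ 0.4753 -0.1115  0.0681] top mean [ 0.4607 -0.1264  0.0644] top rect ((461.5261535644531, -127.61211395263672), (30.9469051361084, 30.817506790161133), 41.5357666015625)
 blk 94 [319.5 340.6] [ 0.4576 -0.0539  0.0623] lo [ 0.4533 -0.0725  0.0512] hi [ 0.4586 -0.0309  0.0733] top mean [ 0.4574 -0.0488  0.0686] top rect ((457.56689453125, -50.76554870605469), (4.804946422576904, 39.472564697265625), 6.641490936279297)
```

View pics/crop0.png

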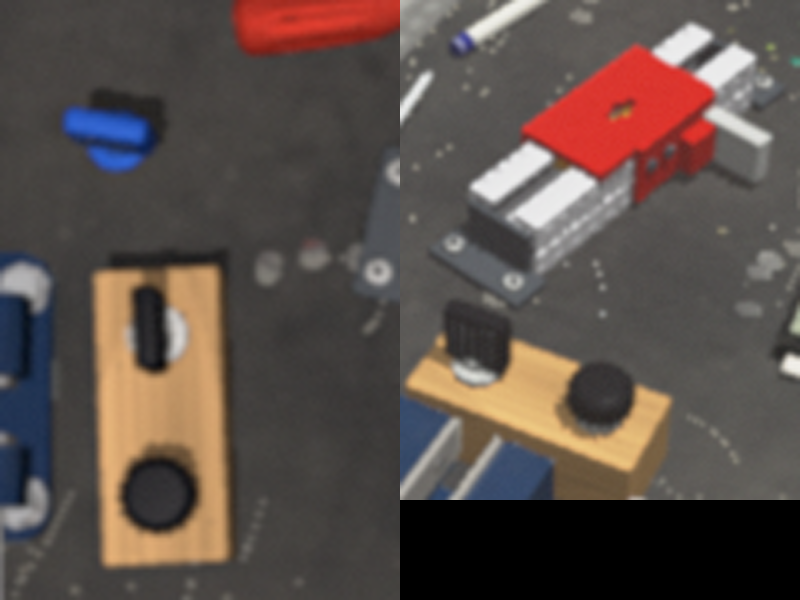

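The crop confirms it. The black flat plate in the steel collar sits in the block's far hole (crop (150,330), i.e. top (252,247)), with the round knob below it at crop (157,492). The keyhole in the red stop is visible at crop (622,110). First move: turn, then travel above the screw.

Call:
move_arm(rows="0 0 -7.8 0 0 0 0.03; 0 0 -7.8 0 0 0 0.03; 0 0 -7.8 0 0 0 0.03; 0 0 0 0.0175 0.0569 0 0.03; 0 0 0 0.0175 0.0569 0 0.03; 0 0 0 0.0175 0.0569 0 0.03; 0 0 0 0.0175 0.0569 0 0.03; 0 0 0 0.0175 0.0569 0 0.03", squeeze=20)

```text
t: 1.1
eef_pos: [0.3223, 0.3654, 0.2344]
ee_rot: [3.141, 0.0, 0.096]
force: [1.4, 0.8, -0.1]
width: 0.0305
gripper_force: 0.0
```

Call:
move_arm(rows="0 0 0 0.0175 0.0569 0 0.03; 0 0 0 0.0175 0.0569 0 0.03; 0 0 0 0.0175 0.0569 0 0.03; 0 0 0 0.0175 0.0569 0 0.03; 0 0 0 0.0175 0.0569 0 0.03; 0 0 0 0.0175 0.0569 0 0.03; 0 0 0 0.0175 0.0569 0 0.03; 0 0 0 0.0175 0.0569 0 0.03")

```text
t: 2.1
eef_pos: [0.5051, -0.0744, 0.2346]
ee_rot: [-3.141, -0.0, 0.096]
force: [1.2, 0.4, 0.0]
width: 0.0298
gripper_force: 0.0
```

Call:
move_arm(rows="0 0 0 0.0175 0.0569 0 0.03; 0 0 0 0 0 0 0.03; 0 0 0 0 0 0 0.03")

```text
t: 2.48
eef_pos: [0.5271, -0.1276, 0.2339]
ee_rot: [-3.141, 0.001, 0.094]
force: [0.4, -0.3, 0.8]
width: 0.0303
gripper_force: 0.0
```

Call:
move_arm(rows="0 0 0 0 0 0.05 0.03; 0 0 0 0 0 0.05 0.03; 0 0 0 0 0 0.04 0.03; 0 0 0 0 0 0.02 0.03; 0 0 0 0 0 0.015 0.03; 0 0 0 0 0 0 0.03; 0 0 0 0 0 0 0.03")

```text
t: 3.35
eef_pos: [0.5283, -0.127, 0.0606]
ee_rot: [3.141, -0.002, 0.096]
force: [-0.0, 0.4, -0.3]
width: 0.0302
gripper_force: 0.0
```

Call:
move_arm(rows="0 0 0 0 0 0 0; 0 0 0 0 0 0 0; 0 0 0 0 0 0 0; 0 0 0 0 0 0 0; 0 0 0 0 0 0 0; 0 0 0 0 0 0 0", squeeze=25)

```text
t: 4.1
eef_pos: [0.5279, -0.1274, 0.06]
ee_rot: [3.141, -0.001, 0.096]
force: [-1.9, 0.8, 5.4]
width: 0.011
gripper_force: 25.0
```

Call:
move_arm(rows="0 0 0 0 0 -0.01 0; 0 0 0 0 0 -0.02 0; 0 0 0 0 0 -0.03 0; 0 0 0 0 0 -0.03 0; 0 0 0 0 0 -0.02 0; 0 0 0 0 0 0 0; 0 0 0 0 0 0 0")

```text
t: 4.97
eef_pos: [0.5271, -0.1273, 0.169]
ee_rot: [-3.141, 0.001, 0.095]
force: [-0.5, -0.1, -0.8]
width: 0.011
gripper_force: 25.0
```

```bash
python3 - <<'E'
from h import *
st()
p,d,K,T=grab("side"); np.savez("side1.npz",p=p,d=d,K=K,T=T)
x=T[:3,:3]@np.array([.528,-.127,.15])+T[:3,3]; u,v=(K@x/x[2])[:2].astype(int); print(u,v)
a=max(u-60,0);b=max(v-45,0); print(a,b)
cv2.imwrite("pics/s1.png",cv2.resize(p[b:b+105,a:a+140],None,fx=5.5,fy=5.5,interpolation=cv2.INTER_CUBIC))
E
```

```text
{'t': 4.975, 'q': [0.1243, 0.1958, -0.3733, -0.0005, -1.0025, 1.5421], 'eef_pos': [0.5271, -0.1273, 0.169], 'ee_rot': [-3.1412, 0.0008, 0.0953], 'force': [-0.476, -0.097, -0.8281], 'moment': [-0.063, 0.0174, 0.005], 'width': 0.011, 'gripper_force': 24.9999}
302 252
242 207
```

View pics/s1.png

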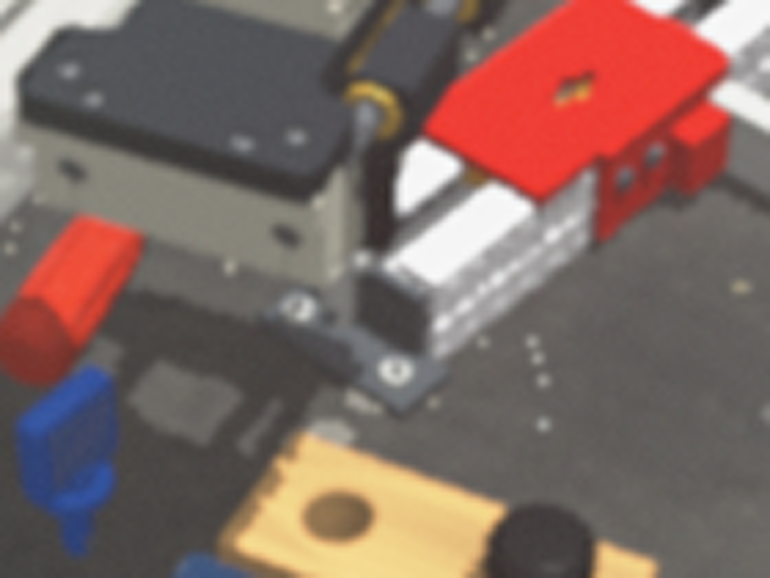

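The crop shows the block's far hole empty (crop (335,515)), so the screw is in hand. The gripper body at crop (180,110) hides it. I'll move above the stop and turn the gripper so that the side camera sees the screw.

Call:
move_arm(rows="0 0 0 0.0012 0.0524 0 0; 0 0 0 0.0013 0.0524 0 0; 0 0 0 0.0012 0.0524 0 0; 0 0 0 0.0013 0.0524 0 0; 0 0 9.6 0 0 0.01 0; 0 0 9.6 0 0 0.01 0; 0 0 9.6 0 0 0.01 0; 0 0 9.6 0 0 0 0")

```text
t: 6.02
eef_pos: [0.5514, -0.3352, 0.1369]
ee_rot: [3.141, 0.004, -0.581]
force: [0.1, 0.0, -0.2]
width: 0.0108
gripper_force: 25.0
```

Call:
move_arm(rows="0 0 9.6 0 0 0 0; 0 0 9.6 0 0 0 0; 0 0 9.6 0 0 0 0; 0 0 0 0 0 0 0; 0 0 0 0 0 0 0")

```text
t: 6.65
eef_pos: [0.5523, -0.3354, 0.1388]
ee_rot: [3.141, 0.001, -1.074]
force: [0.4, -0.1, -0.6]
width: 0.0108
gripper_force: 25.0
```

```bash
python3 - <<'E'
from h import *
st()
p,d,K,T=grab("side"); np.savez("side2.npz",p=p,d=d,K=K,T=T)
e=np.array(arm.get_state()["eef_pos"])
x=T[:3,:3]@(e-[0,0,.02])+T[:3,3]; u,v=(K@x/x[2])[:2].astype(int); print(u,v)
cv2.imwrite("pics/s2.png",cv2.resize(p[v-35:v+40,u-50:u+50],None,fx=8,fy=8,interpolation=cv2.INTER_CUBIC))
E
```

```text
{'t': 6.65, 'q': [-0.2444, 0.3844, -0.179, -0.0, -1.0086, 0.7416], 'eef_pos': [0.5523, -0.3354, 0.1388], 'ee_rot': [3.1407, 0.0008, -1.0736], 'force': [0.3544, -0.1197, -0.6418], 'moment': [0.0266, -0.0261, -0.0226], 'width': 0.0108, 'gripper_force': 25.0001}
348 191
```

View pics/s2.png

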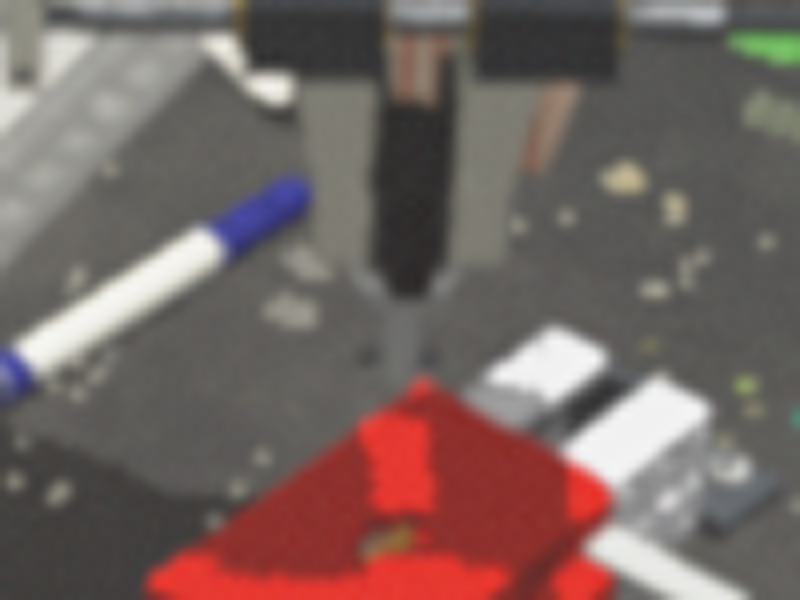

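The crop shows the screw hanging upright between the pads: shank at crop (402,345), cross pin ends at (369,353) and (429,353). The keyhole is at crop (388,541).

```bash
cat >> h.py <<'E'
def proj(P,K,T):
    x=T[:3,:3]@np.array(P)+T[:3,3]; return (K@x/x[2])[:2]
def ray(u,v,z,K,T):
    R=T[:3,:3];c=-R.T@T[:3,3];w=R.T@np.array([(u-K[0,2])/K[0,0],(v-K[1,2])/K[1,1],1]);return c+w*(z-c[2])/w[2]
E
python3 - <<'E'
from h import *
z=np.load("side2.npz"); p,d,K,T=[z[k] for k in"pdKT"]
px=lambda X,Y:np.array([(X+.5)/8-.5+298,(Y+.5)/8-.5+156])
e=np.array([.5523,-.3354,.1388]);yaw=-1.0736; tx=np.array([np.cos(yaw),np.sin(yaw),0]);ty=np.array([np.sin(yaw),-np.cos(yaw),0])
for nm,c,dz in(("pin",px(399,353),-.039),("platebot",px(410,292),-.012)):
    pr=proj(e+[0,0,dz],K,T); w=ray(*c,e[2]+dz,K,T)-e
    print(nm,c,pr,"tool x,y",w@tx,w@ty)
J=lambda s:proj(e+[0,0,-.039]+s,K,T)-proj(e+[0,0,-.039],K,T)
print("px/mm tx,ty,z",J(tx*.001),J(ty*.001),J(np.array([0,0,.001])))
# refine line centers of dark shank/plate by row
g=p.astype(int).sum(2)
for v in range(166,206,2): print(v,g[v,338:360].tolist())
X=cloud(d,K,T)
for v in range(172,204,4): print(v,[np.round((X[v,u]-e)@np.c_[tx,ty,[0,0,1]]*1000,1).tolist() for u in(347,348,349)])
for u,v in((345.7,223.18),(346.5,223.6)): print(ray(u,v,.046,K,T))
E
```

```text
pin [347.4375 199.6875] [347.68214011 200.21448258] tool x,y 0.001581664888804969 -0.0003923841800212138
platebot [348.8125 192.0625] [348.37797018 188.37163784] tool x,y -0.011110041017566515 0.0003536254751302368
px/mm tx,ty,z [-0.02028372 -0.33190997] [0.54238012 0.00571288] [ 0.02532521 -0.43102833]
166 [300, 301, 294, 297, 298, 296, 269, 215, 245, 309, 326, 335, 372, 359, 270, 187, 198, 283, 323, 301, 280, 281]
168 [369, 368, 364, 365, 362, 366, 324, 240, 200, 226, 237, 249, 274, 290, 235, 172, 186, 280, 341, 365, 363, 367]
170 [367, 364, 368, 366, 365, 356, 296, 209, 148, 134, 140, 141, 143, 148, 145, 145, 187, 295, 349, 366, 368, 366]
172 [363, 368, 365, 366, 368, 355, 293, 210, 152, 136, 146, 142, 144, 139, 140, 135, 190, 307, 359, 366, 367, 366]
174 [364, 364, 365, 362, 371, 353, 282, 188, 144, 148, 148, 144, 138, 144, 133, 148, 206, 309, 358, 363, 368, 362]
176 [367, 365, 366, 367, 362, 338, 254, 170, 146, 145, 142, 145, 144, 141, 138, 152, 215, 312, 359, 363, 364, 362]
178 [365, 365, 367, 373, 365, 321, 230, 157, 144, 142, 152, 147, 142, 139, 139, 160, 233, 335, 371, 369, 
[... 1405 characters left out ...]
293, 291, 296, 295, 288, 296, 297, 309, 313, 324, 331, 318, 287, 275, 277, 301, 358, 397, 432, 477]
172 [[3.9, -3.9, 21.0], [5.3, -2.0, 20.1], [1.2, -0.5, 22.9]]
176 [[-9.9, -4.4, 22.1], [-7.6, -2.5, 20.5], [-7.4, -0.7, 20.4]]
180 [[-18.2, -4.6, 19.4], [-15.3, -2.6, 17.4], [-16.7, -1.0, 18.4]]
184 [[-16.9, -4.1, 9.9], [-15.6, -2.3, 9.0], [-16.5, -0.6, 9.6]]
188 [[-15.5, -3.6, 0.2], [-15.8, -1.9, 0.4], [-17.6, -0.2, 1.8]]
192 [[-15.2, -3.2, -8.8], [-15.6, -1.4, -8.6], [-17.3, 0.2, -7.2]]
196 [[-2.2, -1.9, -27.6], [-4.2, -0.2, -26.1], [-5.6, 1.5, -25.0]]
200 [[-5.7, -1.7, -34.1], [-2.2, 0.4, -36.8], [-4.4, 2.1, -35.1]]
[ 0.55262643 -0.33319912  0.046     ]
[ 0.55074228 -0.33283457  0.046     ]
```

Call:
move_arm(rows="0 0 -9.7 0 0 0.008 0; 0 0 -9.7 0 0 0.008 0; 0 0 -9.7 0 0 0.008 0; 0 0 -9.7 0 0 0.008 0; 0 0 -9.7 0 0 0 0; 0 0 0 0 0 0 0; 0 0 0 0 0 0 0")

```text
t: 7.58
eef_pos: [0.5527, -0.3356, 0.1077]
ee_rot: [3.142, -0.0, -0.234]
force: [0.1, 0.2, -0.6]
width: 0.0111
gripper_force: 25.0
```

```bash
python3 - <<'E'
from h import *
st()
e=np.array(arm.get_state()["eef_pos"])
p=np.mean([grab("side")[0].astype(float) for _ in range(4)],0).astype(np.uint8)
_,d,K,T=grab("side"); np.savez("side3.npz",p=p,d=d,K=K,T=T)
u,v=proj(e-[0,0,.035],K,T).astype(int); print(u,v,"pred axis pin/collar/tip",[proj(e+[0,0,z],K,T).round(2) for z in(-.039,-.018,-.046)])
cv2.imwrite("pics/s3.png",cv2.resize(p[v-30:v+30,u-40:u+40],None,fx=10,fy=10,interpolation=cv2.INTER_CUBIC))
E
```

```text
{'t': 7.575, 'q': [-0.2444, 0.4139, -0.2129, 0.0001, -0.9438, 1.5816], 'eef_pos': [0.5527, -0.3356, 0.1077], 'ee_rot': [3.1415, -0.0002, -0.2336], 'force': [0.0756, 0.2093, -0.6424], 'moment': [-0.0426, 0.0634, -0.0185], 'width': 0.0111, 'gripper_force': 24.9999}
346 211 pred axis pin/collar/tip [array([346.75, 213.24]), array([347.27, 204.44]), array([346.58, 216.12])]
```

View pics/s3.png

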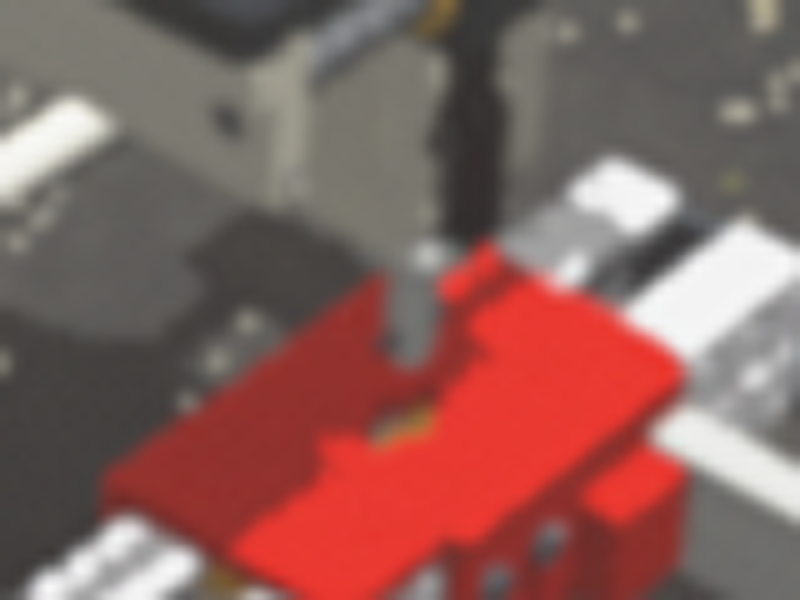

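The crop shows the shank at (411,330) with its tip at (412,368), just above the keyhole at (402,428). The keyhole's far wall looks red in this view, so I'll model the visible aperture to correct that bias.

```bash
python3 - <<'E'
from h import *
yaw=-.225
def keyhole():
    m=[(6*np.cos(a),6*np.sin(a)) for a in np.linspace(0,2*np.pi,60)]
    return m,[(-3.2,-10.7),(3.2,-10.7),(3.2,10.7),(-3.2,10.7)]
R=np.array([[np.cos(yaw),-np.sin(yaw)],[np.sin(yaw),np.cos(yaw)]])
def render(c,K,T,u0,v0,S=10,N=30):
    out=None
    for z in(.046,.040):
        m=np.zeros((N*S,N*S),np.uint8)
        for poly in keyhole():
            P=[(proj([*(c+R@np.array(q)/1000),z],K,T)-[u0-.5,v0-.5])*S for q in poly]; cv2.fillPoly(m,[np.int32(np.round(P))],1)
        out=m if out is None else out&m
    return cv2.resize(out.astype(np.float32),(N,N),interpolation=cv2.INTER_AREA)
from scipy.optimize import least_squares
for n,f,cen in(("top","top0",(382,232)),("side","side0",(346,223)),("side3","side3",(346,223))):
    z=np.load(f+".npz"); p,K,T=z["p"].astype(float),z["K"],z["T"]; u0,v0=cen[0]-15,cen[1]-15
    q=p[v0:v0+30,u0:u0+30]; g=q[...,1]/np.maximum(q[...,2],1)   # green/red ratio
    lo=np.median(g); hi=np.percentile(g,99.5); w=np.clip((g-lo-.08)/(max(hi-lo,.3)),0,1)
    yy,xx=np.mgrid[0:30,0:30]; w[(np.hypot(xx-15,(yy-15))>9)]=0
    if n=="side3": w[:12]=0
    best=None
    W=cv2.GaussianBlur(w,(0,0),.7)
    for dx in np.arange(.545,.5605,.0005):
        for dy in np.arange(-.343,-.329,.0005):
            r=cv2.GaussianBlur(render(np.array([dx,dy]),K,T,u0,v0,6),(0,0),1.1)
            s=(r*W).sum()/np.sqrt((r**2).sum()*(W**2).sum())
            if best is None or s>best[0]: best=(s,dx,dy)
    print(n,best,"w centroid",(w*xx).sum()/w.sum()+u0,(w*yy).sum()/w.sum()+v0,"sum",w.sum(),render(np.array(best[1:]),K,T,u0,v0,6).sum())
E
```

```text
top (np.float64(0.9848972492128438), np.float64(0.5519999999999993), np.float64(-0.3375)) w centroid 381.5788676788202 231.92783069332668 sum 44.44976401408793 60.47222
side (np.float64(0.9894441807541253), np.float64(0.554499999999999), np.float64(-0.337)) w centroid 345.7940492180966 223.05996991846078 sum 8.22454313719249 13.861111
side3 (np.float64(0.9785486868224461), np.float64(0.5549999999999989), np.float64(-0.337)) w centroid 345.5553662696579 222.83401003564424 sum 6.287825548881958 13.944445
```

Both cameras, corrected, put the keyhole near (0.5528, -0.3371). I'll shift and descend gently, watching force.

Call:
move_arm(rows="0 0 0 0.0014 0.0014 0 0; 0 0 0 0 0 0.006 0; 0 0 0 0 0 0.006 0; 0 0 0 0 0 0 0; 0 0 0 0 0 0.002 0; 0 0 0 0 0 0.001 0; 0 0 0 0 0 0.001 0; 0 0 0 0 0 0 0")

```text
t: 8.82
eef_pos: [0.5537, -0.3372, 0.0915]
ee_rot: [3.142, 0.0, -0.231]
force: [0.3, 0.1, -1.1]
width: 0.0108
gripper_force: 25.0
```

Call:
move_arm(rows="0 0 0 0 0 0.001 0; 0 0 0 0 0 0.001 0; 0 0 0 0 0 0 0")

```text
t: 9.2
eef_pos: [0.5536, -0.3372, 0.0895]
ee_rot: [3.142, 0.0, -0.231]
force: [-0.1, -0.3, -0.2]
width: 0.0109
gripper_force: 25.0
```

Call:
move_arm(rows="0 0 0 0 0 0.001 0; 0 0 0 0 0 0.001 0; 0 0 0 0 0 0 0")

```text
t: 9.57
eef_pos: [0.5536, -0.3371, 0.0874]
ee_rot: [-3.142, 0.0, -0.231]
force: [0.9, -0.4, -0.8]
width: 0.0106
gripper_force: 25.0
```

Call:
move_arm(rows="0 0 0 0 0 0.001 0; 0 0 0 0 0 0.001 0; 0 0 0 0 0 0 0")

```text
t: 9.95
eef_pos: [0.5535, -0.3371, 0.0854]
ee_rot: [-3.141, 0.0, -0.231]
force: [-0.9, 1.1, -0.7]
width: 0.0109
gripper_force: 25.0
```

Call:
move_arm(rows="0 0 0 0 0 0.001 0; 0 0 0 0 0 0.001 0; 0 0 0 0 0 0 0")

```text
t: 10.32
eef_pos: [0.5535, -0.3371, 0.0834]
ee_rot: [-3.141, 0.0, -0.231]
force: [-0.9, 0.8, -0.3]
width: 0.0108
gripper_force: 25.0
```

Call:
move_arm(rows="0 0 0 0 0 0.001 0; 0 0 0 0 0 0.001 0; 0 0 0 0 0 0 0")

```text
t: 10.7
eef_pos: [0.5536, -0.3372, 0.0814]
ee_rot: [-3.142, 0.0, -0.231]
force: [-1.2, 2.4, 0.0]
width: 0.011
gripper_force: 25.0
```

Going in with no vertical resistance; the strip should come at TCP ≈ 0.080.

Call:
move_arm(rows="0 0 0 0 0 0.001 0; 0 0 0 0 0 0 0; 0 0 0 0 0 0 0")

```text
t: 11.08
eef_pos: [0.5536, -0.3372, 0.0805]
ee_rot: [-3.142, 0.0, -0.231]
force: [-1.1, 1.3, -0.4]
width: 0.0106
gripper_force: 25.0
```

Call:
move_arm(rows="0 0 0 0 0 0.0007 0; 0 0 0 0 0 0 0; 0 0 0 0 0 0 0")

```text
t: 11.45
eef_pos: [0.5538, -0.3372, 0.0801]
ee_rot: [3.141, -0.0, -0.231]
force: [-1.7, 1.6, 2.4]
width: 0.0108
gripper_force: 25.0
```

Call:
move_arm(rows="0 0 0 0 0 0.0006 0; 0 0 0 0 0 0 0; 0 0 0 0 -0.001 0 0; 0 0 0 0 -0.001 0 0; 0 0 0 0 0 0 0")

```text
t: 12.08
eef_pos: [0.5543, -0.3361, 0.08]
ee_rot: [3.14, -0.001, -0.231]
force: [-3.4, -2.8, 5.5]
width: 0.0104
gripper_force: 25.0
```

Call:
move_arm(rows="0 0 0 -0.0005 -0.001 0 0; 0 0 0 0 -0.001 0 0; 0 0 0 0 0 0 0")

```text
t: 12.45
eef_pos: [0.5547, -0.3339, 0.0799]
ee_rot: [3.141, -0.001, -0.23]
force: [-2.6, -4.5, 5.5]
width: 0.0109
gripper_force: 25.0
```

Call:
move_arm(rows="0 0 0 0 -0.001 0 0; 0 0 0 0 -0.001 0 0; 0 0 0 0 0 0 0")

```text
t: 12.82
eef_pos: [0.5551, -0.3316, 0.0797]
ee_rot: [3.141, -0.001, -0.231]
force: [-1.2, -4.4, 4.6]
width: 0.0108
gripper_force: 25.0
```

Call:
move_arm(rows="0 0 0 0 -0.001 0 0; 0 0 0 0 -0.001 0 0; 0 0 0 0 0 0 0")

```text
t: 13.2
eef_pos: [0.5554, -0.3292, 0.0793]
ee_rot: [-3.141, -0.001, -0.231]
force: [-0.8, -1.9, 5.0]
width: 0.0107
gripper_force: 25.0
```

Call:
move_arm(rows="0 0 0 0 -0.001 0 0; 0 0 0 0 -0.001 0 0; 0 0 0 0 0 0 0")

```text
t: 13.58
eef_pos: [0.5552, -0.3268, 0.0787]
ee_rot: [-3.141, 0.001, -0.231]
force: [-0.2, 0.5, 0.3]
width: 0.0108
gripper_force: 25.0
```

Force vanished and z is dropping, so the hidden keyhole is under the tip. Sinking gently.

Call:
move_arm(rows="0 0 0 0 0 0.001 0; 0 0 0 0 0 0.001 0; 0 0 0 0 0 0 0")

```text
t: 13.95
eef_pos: [0.5553, -0.327, 0.077]
ee_rot: [-3.141, 0.001, -0.231]
force: [-0.8, 1.1, -0.2]
width: 0.0108
gripper_force: 25.0
```

Call:
move_arm(rows="0 0 0 0 0 0.001 0; 0 0 0 0 0 0.001 0; 0 0 0 0 0 0 0")

```text
t: 14.32
eef_pos: [0.5554, -0.327, 0.0758]
ee_rot: [-3.141, -0.0, -0.231]
force: [-1.5, 4.5, 5.5]
width: 0.0106
gripper_force: 25.0
```

Call:
move_arm(rows="0 0 0 -0.0002 -0.0008 0 0; 0 0 0 0 0 0.0005 0; 0 0 0 0 0 0 0")

```text
t: 14.7
eef_pos: [0.5555, -0.3264, 0.0748]
ee_rot: [-3.141, -0.0, -0.231]
force: [-0.8, 3.0, 4.2]
width: 0.0107
gripper_force: 25.0
```

Call:
move_arm(rows="0 0 0 0 -0.0006 0 0; 0 0 0 0 0 0.0005 0; 0 0 0 0 0 0 0")

```text
t: 15.08
eef_pos: [0.5555, -0.3259, 0.0741]
ee_rot: [-3.142, 0.0, -0.231]
force: [-0.4, 1.5, 1.5]
width: 0.0107
gripper_force: 25.0
```

Call:
move_arm(rows="0 0 0 0 -0.0003 0.0006 0; 0 0 0 0 0 0.0006 0; 0 0 0 0 0 0 0")

```text
t: 15.45
eef_pos: [0.5556, -0.3257, 0.0729]
ee_rot: [-3.142, 0.0, -0.231]
force: [-0.2, 0.8, 1.8]
width: 0.0106
gripper_force: 25.0
```

Call:
move_arm(rows="0 0 0 0 -0.0002 0.001 0; 0 0 0 0 0 0.001 0; 0 0 0 0 0 0 0")

```text
t: 15.82
eef_pos: [0.5558, -0.3254, 0.0709]
ee_rot: [-3.142, -0.0, -0.231]
force: [-1.3, 1.4, 1.6]
width: 0.0108
gripper_force: 25.0
```

Call:
move_arm(rows="0 0 0 0 0 0.001 0; 0 0 0 0 0 0.001 0; 0 0 0 0 0 0 0")

```text
t: 16.2
eef_pos: [0.5558, -0.3254, 0.069]
ee_rot: [-3.142, -0.0, -0.231]
force: [-0.9, 1.0, 2.2]
width: 0.0104
gripper_force: 25.0
```

Call:
move_arm(rows="0 0 0 0 0 0.001 0; 0 0 0 0 0 0.001 0; 0 0 0 0 0 0 0")

```text
t: 16.58
eef_pos: [0.5558, -0.3254, 0.0669]
ee_rot: [-3.142, -0.0, -0.231]
force: [-1.0, 2.3, 1.5]
width: 0.0104
gripper_force: 25.0
```

Call:
move_arm(rows="0 0 0 0 0 0.001 0; 0 0 0 0 0 0.001 0; 0 0 0 0 0 0 0")

```text
t: 16.95
eef_pos: [0.5558, -0.3254, 0.0649]
ee_rot: [-3.142, -0.0, -0.231]
force: [0.6, 2.8, 1.2]
width: 0.0108
gripper_force: 25.0
```

Call:
move_arm(rows="0 0 0 0 -0.0001 0.0005 0; 0 0 0 0 0 0.0005 0; 0 0 0 0 0 0 0")

```text
t: 17.32
eef_pos: [0.5558, -0.3254, 0.0641]
ee_rot: [3.142, -0.0, -0.231]
force: [-0.9, 1.7, 2.8]
width: 0.0109
gripper_force: 25.0
```

Call:
move_arm(rows="0 0 0 0 0 0.0005 0; 0 0 0 0 0 0.0004 0; 0 0 0 0 0 0 0")

```text
t: 17.7
eef_pos: [0.5558, -0.3254, 0.064]
ee_rot: [3.141, -0.0, -0.23]
force: [-2.7, 3.7, 8.4]
width: 0.0107
gripper_force: 25.0
```

Collar is seated (TCP 0.064, 8 N). Now turn clockwise (+tool z), free range first.

Call:
move_arm(rows="0 0 0 0 0 -0.0003 0; 0 0 9 0 0.00014 0 0; 0 0 9 0 0.00014 0 0; 0 0 9 0 0.00014 0 0; 0 0 9 0 0.00014 0 0; 0 0 0 0 0 0 0", squeeze=40)

```text
t: 18.45
eef_pos: [0.5558, -0.3256, 0.0641]
ee_rot: [-3.141, -0.001, -0.861]
force: [0.1, 5.6, 6.6]
width: 0.0107
gripper_force: 40.0
```

```bash
python3 -c "
from h import *
st()"
```

```text
{'t': 18.45, 'q': [-0.2277, 0.4567, -0.2602, -0.0002, -0.8531, 0.9375], 'eef_pos': [0.5558, -0.3256, 0.0641], 'ee_rot': [-3.141, -0.0005, -0.8611], 'force': [0.0666, 5.5848, 6.5765], 'moment': [1.798, 0.2663, -0.0416], 'width': 0.0107, 'gripper_force': 40.0036}
```

Call:
move_arm(rows="0 0 9 -0.0002 0 0 0; 0 0 7 0 0.0001 0 0; 0 0 0 0 0 0 0")

```text
t: 18.82
eef_pos: [0.5558, -0.3256, 0.0641]
ee_rot: [-3.141, -0.001, -1.14]
force: [-0.7, 3.6, 6.0]
width: 0.0107
gripper_force: 40.0
```

```bash
python3 -c "
from h import *
st()"
```

```text
{'t': 18.825, 'q': [-0.2277, 0.4564, -0.2607, -0.0001, -0.8526, 0.6587], 'eef_pos': [0.5558, -0.3256, 0.0641], 'ee_rot': [-3.1407, -0.0006, -1.1398], 'force': [-0.7202, 3.6412, 6.0406], 'moment': [1.6856, 0.1952, -0.0281], 'width': 0.0107, 'gripper_force': 40.0024}
```

Call:
move_arm(rows="0 0 7 0 0.0001 0 0; 0 0 7 0 0.0001 0 0; 0 0 0 0 0 0 0")

```text
t: 19.2
eef_pos: [0.5557, -0.3255, 0.0641]
ee_rot: [-3.14, -0.0, -1.384]
force: [0.7, 5.0, 6.2]
width: 0.0108
gripper_force: 40.0
```

```bash
python3 -c "
from h import *
st()"
```

```text
{'t': 19.2, 'q': [-0.2277, 0.4562, -0.261, -0.0003, -0.8524, 0.4145], 'eef_pos': [0.5557, -0.3255, 0.0641], 'ee_rot': [-3.1404, -0.0003, -1.3842], 'force': [0.7056, 4.9897, 6.248], 'moment': [1.97, -0.0429, -0.0348], 'width': 0.0108, 'gripper_force': 40.0028}
```

Call:
move_arm(rows="0 0 5 0 0.0001 0 0; 0 0 5 0 0.0001 0 0; 0 0 0 0 0 0 0")

```text
t: 19.58
eef_pos: [0.5556, -0.3255, 0.064]
ee_rot: [-3.14, 0.0, -1.558]
force: [0.5, 4.8, 5.9]
width: 0.0107
gripper_force: 40.0
```

```bash
python3 -c "
from h import *
st()"
```

```text
{'t': 19.575, 'q': [-0.2277, 0.4561, -0.2613, -0.0005, -0.8521, 0.2406], 'eef_pos': [0.5556, -0.3255, 0.064], 'ee_rot': [-3.1402, 0.0, -1.5582], 'force': [0.5084, 4.7845, 5.9387], 'moment': [2.0954, -0.1631, -0.0585], 'width': 0.0107, 'gripper_force': 40.0027}
```

Call:
move_arm(rows="0 0 4 0 0.0001 0 0; 0 0 3 0 0 0 0; 0 0 0 0 0 0 0")

```text
t: 19.95
eef_pos: [0.5556, -0.3255, 0.064]
ee_rot: [-3.14, 0.0, -1.68]
force: [0.5, 5.4, 4.8]
width: 0.0109
gripper_force: 40.0
```

```bash
python3 -c "
from h import *
st()"
```

```text
{'t': 19.95, 'q': [-0.2276, 0.456, -0.2614, -0.0005, -0.852, 0.1191], 'eef_pos': [0.5556, -0.3255, 0.064], 'ee_rot': [-3.1401, 0.0002, -1.6796], 'force': [0.5132, 5.4005, 4.7644], 'moment': [2.1663, -0.2276, 0.0401], 'width': 0.0109, 'gripper_force': 40.0016}
```

Call:
move_arm(rows="0 0 2 0 0 0 0; 0 0 2 0 0 0 0; 0 0 0 0 0 0 0")

```text
t: 20.32
eef_pos: [0.5556, -0.3254, 0.064]
ee_rot: [-3.14, 0.0, -1.749]
force: [0.5, 6.1, 6.3]
width: 0.0106
gripper_force: 40.0
```

```bash
python3 -c "
from h import *
st()"
```

```text
{'t': 20.325, 'q': [-0.2276, 0.456, -0.2614, -0.0006, -0.8519, 0.0496], 'eef_pos': [0.5556, -0.3254, 0.064], 'ee_rot': [-3.1401, 0.0004, -1.7491], 'force': [0.4699, 6.0523, 6.2771], 'moment': [2.3541, -0.2883, 0.1094], 'width': 0.0106, 'gripper_force': 40.0056}
```

Call:
move_arm(rows="0 0 1.5 0 0 0 0; 0 0 0 0 0 0 0; 0 0 0 0 0 0 0")

```text
t: 20.7
eef_pos: [0.5556, -0.3253, 0.064]
ee_rot: [-3.14, 0.0, -1.775]
force: [1.0, 5.3, 5.8]
width: 0.0109
gripper_force: 40.0
```

```bash
python3 -c "
from h import *
st()"
```

```text
{'t': 20.7, 'q': [-0.2275, 0.456, -0.2614, -0.0006, -0.852, 0.0239], 'eef_pos': [0.5556, -0.3253, 0.064], 'ee_rot': [-3.1401, 0.0005, -1.7748], 'force': [1.0196, 5.3441, 5.7958], 'moment': [2.4678, -0.3225, 0.1394], 'width': 0.0109, 'gripper_force': 40.0072}
```

Call:
move_arm(rows="0 0 1 0 0 0 0; 0 0 0 0 0 0 0; 0 0 0 0 0 0 0")

```text
t: 21.08
eef_pos: [0.5556, -0.3253, 0.064]
ee_rot: [-3.14, 0.001, -1.792]
force: [1.0, 7.5, 5.4]
width: 0.0105
gripper_force: 40.0
```

```bash
python3 -c "
from h import *
st()"
```

```text
{'t': 21.075, 'q': [-0.2275, 0.456, -0.2614, -0.0007, -0.8519, 0.0065], 'eef_pos': [0.5556, -0.3253, 0.064], 'ee_rot': [-3.1401, 0.0005, -1.7922], 'force': [0.9905, 7.5305, 5.3918], 'moment': [2.5597, -0.3338, 0.1141], 'width': 0.0105, 'gripper_force': 40.0107}
```

Call:
move_arm(rows="0 0 1 0 0 0 0; 0 0 0 0 0 0 0; 0 0 0 0 0 0 0")

```text
t: 21.45
eef_pos: [0.5556, -0.3252, 0.064]
ee_rot: [-3.14, 0.001, -1.81]
force: [0.2, 6.5, 5.6]
width: 0.0108
gripper_force: 40.0
```

```bash
python3 -c "
from h import *
st()"
```

```text
{'t': 21.45, 'q': [-0.2274, 0.456, -0.2614, -0.0008, -0.8519, -0.0109], 'eef_pos': [0.5556, -0.3252, 0.064], 'ee_rot': [-3.1402, 0.0006, -1.8096], 'force': [0.1746, 6.5029, 5.5568], 'moment': [2.6929, -0.3407, 0.1732], 'width': 0.0108, 'gripper_force': 40.0114}
```

Call:
move_arm(rows="0 0 1.5 0 0 0 0; 0 0 0 0 0 0 0; 0 0 0 0 0 0 0")

```text
t: 21.82
eef_pos: [0.5557, -0.3252, 0.064]
ee_rot: [-3.14, 0.001, -1.836]
force: [0.2, 7.1, 6.5]
width: 0.0108
gripper_force: 40.0
```

```bash
python3 -c "
from h import *
st()"
```

```text
{'t': 21.825, 'q': [-0.2273, 0.456, -0.2614, -0.0009, -0.852, -0.0371], 'eef_pos': [0.5557, -0.3252, 0.064], 'ee_rot': [-3.1402, 0.0007, -1.8359], 'force': [0.1933, 7.1086, 6.478], 'moment': [2.8371, -0.3966, 0.1639], 'width': 0.0108, 'gripper_force': 40.0109}
```

Call:
move_arm(rows="0 0 1.5 0 0 0 0; 0 0 0 0 0 0 0; 0 0 0 0 0 0 0")

```text
t: 22.2
eef_pos: [0.5557, -0.325, 0.064]
ee_rot: [-3.14, 0.001, -1.862]
force: [0.3, 6.9, 6.5]
width: 0.0108
gripper_force: 40.0
```

```bash
python3 -c "
from h import *
st()"
```

```text
{'t': 22.2, 'q': [-0.2272, 0.4559, -0.2614, -0.0011, -0.852, -0.0633], 'eef_pos': [0.5557, -0.325, 0.064], 'ee_rot': [-3.1402, 0.0009, -1.862], 'force': [0.3482, 6.9294, 6.4823], 'moment': [3.0292, -0.4686, 0.1197], 'width': 0.0108, 'gripper_force': 40.0128}
```

Turned about 93° with mild torque. Release, lift, and inspect.

Call:
move_arm(rows="0 0 0 0 0 0 0.03; 0 0 0 0 0 0 0.03; 0 0 0 0 0 0 0.03; 0 0 0 0 0 0 0.03; 0 0 0 0 0 0 0.03")

```text
t: 22.82
eef_pos: [0.5547, -0.326, 0.0634]
ee_rot: [3.141, -0.0, -1.863]
force: [-0.7, 0.6, 0.1]
width: 0.03
gripper_force: 0.0
```

Call:
move_arm(rows="0 0 0 0 0 -0.02 0.03; 0 0 0 0 0 -0.03 0.03; 0 0 0 0 0 -0.04 0.03; 0 0 0 0 0 -0.05 0.03; 0 0 0 -0.06 0 0 0.03; 0 0 0 -0.06 0 0 0.03; 0 0 0 -0.06 0 0 0.03; 0 0 0 0 0 0 0.03")

```text
t: 23.82
eef_pos: [0.6077, -0.1498, 0.2036]
ee_rot: [-3.141, 0.0, -1.858]
force: [-0.5, -0.4, -0.4]
width: 0.03
gripper_force: 0.0
```

```bash
python3 - <<'E'
from h import *
st()
out=[]
for n,c in(("top",(378,230)),("side",(345,215))):
    p,d,K,T=grab(n); X=cloud(d,K,T); np.savez(n+"9.npz",p=p,d=d,K=K,T=T)
    hs=cv2.cvtColor(p,cv2.COLOR_BGR2HSV)
    m=(X[...,2]>.064)&(X[...,2]<.1)&(hs[...,2]<90); m&=np.hypot(X[...,0]-.556,X[...,1]+.326)<.03
    q=X[m]; t=q[:,2]>.080; print(n,m.sum(),q.mean(0).round(4),"max z",np.percentile(q[:,2],95),cv2.minAreaRect((q[t][:,:2]*1000).astype(np.float32)))
    out.append(cv2.resize(p[c[1]-37:c[1]+38,c[0]-25:c[0]+25],(400,600),interpolation=cv2.INTER_CUBIC))
cv2.imwrite("pics/end.png",np.hstack(out))
E
```

```text
{'t': 23.825, 'q': [0.0696, 0.2992, -0.1468, -0.0003, -1.1241, -0.3568], 'eef_pos': [0.6077, -0.1498, 0.2036], 'ee_rot': [-3.141, 0.0005, -1.8581], 'force': [-0.4907, -0.3525, -0.4027], 'moment': [0.0402, -0.0016, -0.0349], 'width': 0.03, 'gripper_force': 0.0}
top 160 [ 0.5532 -0.3242  0.0832] max z 0.08783219675721425 ((554.0263061523438, -324.6802673339844), (31.88288688659668, 11.292609214782715), 72.57564544677734)
side 169 [ 0.5542 -0.3196  0.0781] max z 0.08646915984841701 ((555.7385864257812, -323.28802490234375), (34.116539001464844, 11.919878959655762), 72.6539535522461)
```

View pics/end.png

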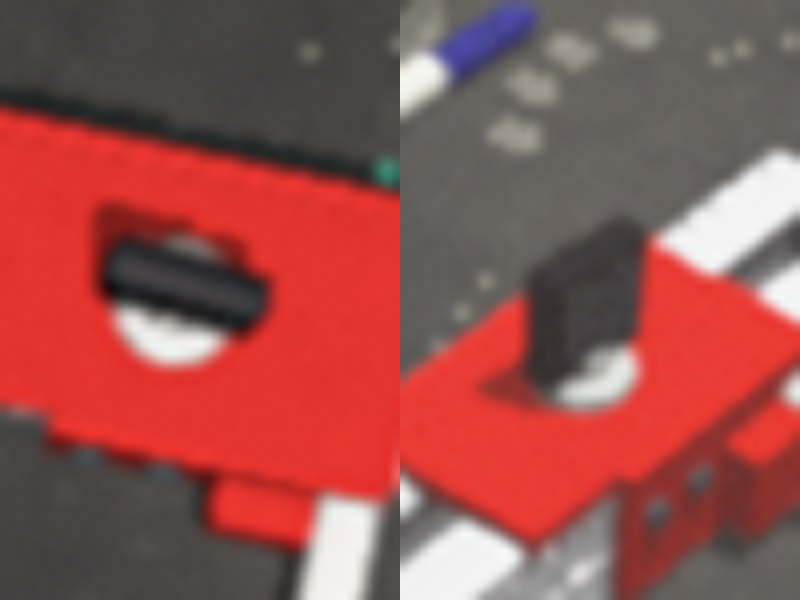

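The end crop shows the collar flat on the stop (top crop (180,330), side crop (590,390)). The thumb piece lies along the rail, and its measured direction is within about 5° of the rail's. Handing in.

```bash
python3 -c "
from h import *
print(arm.job_done())"
```

```text
the job is handed in; nothing more can be done
None
```

The thumbscrew is down through the stop and the brass strip, turned clockwise to about 93° and let go, and the job is handed in; the hand-in returned no verdict, and the over-4 N hold is inferred from the turning torque (peak about 0.17 N·m), not measured.

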